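# Weed the splayed punch out of the rack

## Task

The four leather punches were dropped back into their wooden rack and none is fully home. Press each one gently down until its shoulder sits on the wood; the one that stops short has a splayed cutting mouth, so do not force it, but pull it out and set it down inside the open card box (it may lean in there either way up), leaving the box upright, the three sound punches fully home and the other things on the bench where they are.

Things in the scene. Friction and masses are not known exactly. Their poses are not given: they have to be found in the camera images.
- rack: fixed laminated wooden punch rack, 66 x 250 mm on an 80 x 264 mm foot board, top face 85 mm above the table. Origin under its centre, y along its row of four bores, z up. A punch is home when its shoulder sits on the top face: its origin 13 mm and its head 143 mm above the table. At the start all four stand 10 to 26 mm proud
- bore_1 (a point): centre of a bore's mouth in the rack's top face (z = 85 mm). The bore is 21 mm wide down to 33 mm above the table, 14 mm below that, so only a sound mouth passes and a splayed punch stays about 20 mm proud. A sprung felt pad in it holds the shank at any height; a sound punch takes about 3 to 8 N to push down
- bore_2 (a point): centre of a bore's mouth in the rack's top face (z = 85 mm). The bore is 21 mm wide down to 33 mm above the table, 14 mm below that, so only a sound mouth passes and a splayed punch stays about 20 mm proud. A sprung felt pad in it holds the shank at any height; a sound punch takes about 3 to 8 N to push down
- bore_3 (a point): centre of a bore's mouth in the rack's top face (z = 85 mm). The bore is 21 mm wide down to 33 mm above the table, 14 mm below that, so only a sound mouth passes and a splayed punch stays about 20 mm proud. A sprung felt pad in it holds the shank at any height; a sound punch takes about 3 to 8 N to push down
- bore_4 (a point): centre of a bore's mouth in the rack's top face (z = 85 mm). The bore is 21 mm wide down to 33 mm above the table, 14 mm below that, so only a sound mouth passes and a splayed punch stays about 20 mm proud. A sprung felt pad in it holds the shank at any height; a sound punch takes about 3 to 8 N to push down
- punch_a: one of four like-looking steel punches, 130 mm long, 0.15 kg. Origin at the centre of its cutting mouth (lower end), z up along it. Sound mouth 11 mm diameter to z = 16, cone, shank 20 mm diameter z = 22 to 72, knurled grip 27 mm diameter z = 72 (shoulder) to 126, flat head 23 mm across at z = 130. One of the four has a splayed mouth, 19 mm wide, hidden in its bore
- punch_b: one of four like-looking steel punches, 130 mm long, 0.15 kg. Origin at the centre of its cutting mouth (lower end), z up along it. Sound mouth 11 mm diameter to z = 16, cone, shank 20 mm diameter z = 22 to 72, knurled grip 27 mm diameter z = 72 (shoulder) to 126, flat head 23 mm across at z = 130. One of the four has a splayed mouth, 19 mm wide, hidden in its bore
- punch_c: one of four like-looking steel punches, 130 mm long, 0.15 kg. Origin at the centre of its cutting mouth (lower end), z up along it. Sound mouth 11 mm diameter to z = 16, cone, shank 20 mm diameter z = 22 to 72, knurled grip 27 mm diameter z = 72 (shoulder) to 126, flat head 23 mm across at z = 130. One of the four has a splayed mouth, 19 mm wide, hidden in its bore
- punch_d: one of four like-looking steel punches, 130 mm long, 0.15 kg. Origin at the centre of its cutting mouth (lower end), z up along it. Sound mouth 11 mm diameter to z = 16, cone, shank 20 mm diameter z = 22 to 72, knurled grip 27 mm diameter z = 72 (shoulder) to 126, flat head 23 mm across at z = 130. One of the four has a splayed mouth, 19 mm wide, hidden in its bore
- mid_a (a point): middle of punch_a, on its axis, 65 mm from either end
- mid_b (a point): middle of punch_b, on its axis, 65 mm from either end
- mid_c (a point): middle of punch_c, on its axis, 65 mm from either end
- mid_d (a point): middle of punch_d, on its axis, 65 mm from either end
- card_box: loose open-topped square card box for rejects, cream outside and navy inside, 93 x 93 mm and 88 mm high, walls and floor 2 mm, empty, 0.4 kg. Origin under its centre, z up
- dubbin_tin: bystander: round green and white tin, 63 mm diameter, 22 mm high, origin under its centre
- beeswax: bystander: yellow wax disc, 49 mm diameter, 18 mm high, origin under its centre
- awl: bystander: awl with wooden handle lying on the table, 141 mm long along its y, 27 mm thick, origin under its centre
- edge_coat_brown: bystander: white bottle with brown cap, 34 mm diameter, 74 mm high, origin under its centre

How it is judged:
At the end, for the whole second after the job is handed in: The three sound punches stand in the rack's bores, upright, shoulders within 2.5 mm of the top face; the splayed punch is at rest in the card box, its middle between the walls and less than 90 mm above the box's underside; the box is upright (z of punch_a in the frame of rack between 0.01 and 0.0155 m and x of punch_a in the frame of rack between -0.006 and 0.006 m and y of punch_a in the frame of rack between -0.1 and 0.1 m and angle between each of punch_a, punch_b, punch_d, card_box's own z axis and vertical below 0.1 rad and linear speed of each of punch_a, punch_b, punch_d, punch_c below 0.02 m/s and z of punch_b in the frame of rack between 0.01 and 0.0155 m and x of punch_b in the frame of rack between -0.006 and 0.006 m and y of punch_b in the frame of rack between -0.1 and 0.1 m and z of punch_d in the frame of rack between 0.01 and 0.0155 m and x of punch_d in the frame of rack between -0.006 and 0.006 m and y of punch_d in the frame of rack between -0.1 and 0.1 m and x of mid_c in the frame of card_box between -0.047 and 0.047 m and y of mid_c in the frame of card_box between -0.047 and 0.047 m and z of mid_c in the frame of card_box between 0 and 0.09 m); the robot touches nothing.
It fails at once if a punch is forced against the rack: its contact forces there add up to more than 160 N (contact force between any of punch_a, punch_b, punch_c, punch_d and rack above 160 N).
It fails at once if a bystander (tin, wax, awl, bottle) is moved by more than 30 mm (distance of any of dubbin_tin, beeswax, awl, edge_coat_brown from where it was at the start of the episode above 0.03 m).
It also fails if it takes over 54 s, if anything falls off the work surface, if the arm or the gripper's body presses on something with over 40 N, if the wrist force passes 120 N, or if a joint passes its speed limit or range.

## Robot

A 6-joint arm with a two-finger parallel gripper is mounted at the origin on a cart in front of the work surface, level with it; the furniture and walls round the work are solid. World frame = base frame: x ahead of the robot, y to its left, z up, the work surface at z = 0. Lengths are in m, angles in rad, forces in N, time in s.
With the tool pointing down it reaches from about 0.25 to 0.775 m from the base axis. Payload 4 kg.
Tool frame: the origin (TCP) lies midway between the tips of the shut fingers; the grasp point (between the pads) lies 19 mm behind it (grip_point_offset is the distance from the TCP to the grasp point, in m); z points along the fingers, y is the line along which they close (so a half turn about z gives the same grasp; the last joint's range is limited). The gripper opens to 94 mm and grips with 3 to 60 N. Pads are 16 mm wide; open, the fingers measure 119 mm over their backs; the gripper's body (75 mm by 177 mm) begins 78 mm behind the grasp point.
Start: joints at [-1.21, 0.087, 1.371, -0, 1.684, -0.103], TCP at [0.246, -0.492, 0.167] pointing down, gripper open.
Joint ranges: [-3.1, 3.1], [-0.76, 2.03], [0.27, 2.55], [-1.08, 4.22], [0.17, 2.65], [-2.57, 2.57]. Speed limits (rad/s): [2.79, 2.79, 3.14, 3.14, 3.14, 3.14].

## Interface

Orientations are given as [roll, pitch, yaw] about the fixed x, y, z axes, in that order (R = Rz(yaw) Ry(pitch) Rx(roll)).
In Python, from bench import * gives the robot as it stands.
- The arm moves only by the tool carry_out, never from a script. Its argument "commands" is a list of rows, each a list of 6 numbers: the shift along the tool's x, y, z in m, then the turn, a rotation vector about the tool's x, y, z in rad. In form: [[tx, ty, tz, rx, ry, rz], ...]. A call has exactly 5 rows; each row is the pose to reach, as a shift and turn from the pose commanded when the call began, along the tool's axes at that moment; what a row does not reach only later rows make up. A row lasts 1/10 s, in which the tool goes at most 50 mm and 8.59 degrees, less where a joint would pass 70% of its speed; a pose out of reach is approached as far as the arm can. A call with a gripper value outside its range is refused whole. "jaw" is the opening, from 0 (shut) to 1 (fully open), set as the call begins (left out, the last holds). The fingers move at their own pace and stop on an object; the grip force is fixed at half the most. Time passes only in rows, so rows that repeat a pose let the fingers close, or fill a call up. It gives the time, the measured TCP pose, the force, the opening and the grip force at its end, in the units of the state.
- get_obs(): the state, without advancing time (a new reading comes with each control period).
- snapshot(name): name is "scene" or "side" or "wrist"; returns a dict with "img" (384x512x3 uint8, red, green, blue), "range_z" (384x512 float32, m along the optical axis (not along the pixel's ray), 0 where there is no reading), "fx", "fy", "cx", "cy" (pixels), "R" (3x3) and "t" (3): a world point X has camera coordinates R X + t. Camera axes: x right, y down, z forward; pixel columns grow to the right and rows downward; lengths in m; the calibration is good to about 2 mm. A picture is of the moment at which its call begins.
- close_job(): hands the job in; it is judged then, once.
The state is a dict: "time": time; "joint_positions": joint angles; "qvel": joint speeds; "joint_torque": joint torques, N m; "tool_pos": TCP position; "ee_rot": TCP orientation; "wrist_force": force on the tool from outside, world axes, zero at the start; "wrist_torque": the same for the moment, N m; "width": finger opening in m; "finger_force": force on a finger pad.
Only numpy, scipy, OpenCV 4.12 (cv2) and the standard library are available. Lean on these libraries where they do the work, as an engineer would, in place of code of your own. Each camera call takes 0.05 s, during which the arm holds its last target. There are 200 camera calls.

## Working session

There is one attempt and no reset: what is moved stays moved. The work goes in short steps, Python scripts to look and compute and a tool call to move; the robot and the scene stay as the last step left them, time stands still between calls to the robot, and variables do not carry over. Pictures are saved under pics/ and viewed, at most 10 in all, crops included, and the job is handed in when it is done.

Besides the shell and the picture viewer there is one more tool, called after ">>>" as name([rows], argument=value, ...), one row to a line, values as JSON. carry_out: Moves the arm, as the interface text tells. Its arguments: {"type":"object","properties":{"commands":{"type":"array","items":{"type":"array","items":{"type":"number"}}},"jaw":{"type":"number"}},"required":["commands"]}

```bash
mkdir -p pics
python3 - <<'E'
from bench import *
import cv2,numpy as np
o=get_obs();print(o)
s=snapshot("scene");w=snapshot("side")
np.savez("s0.npz",**s);np.savez("w0.npz",**w)
cv2.imwrite("pics/a.png",cv2.resize(s["img"][...,::-1],(800,600)))
cv2.imwrite("pics/b.png",cv2.resize(w["img"][...,::-1],(800,600)))
for q in (s,w):print(q["fx"],q["R"].tolist(),q["t"])
E
```

```text
{'time': 0.0, 'joint_positions': array([-1.21008024e+00,  8.79657508e-02,  1.37222607e+00, -5.52470331e-05,
        1.68360051e+00, -1.03104194e-01]), 'qvel': array([ 2.04527739e-03,  1.42699014e-03, -1.07584776e-03, -9.43568710e-06,
       -1.31893380e-04, -1.98454138e-04]), 'joint_torque': array([ 8.09630660e-05, -3.40187359e+01, -3.02423072e+01,  7.17314403e-02,
        3.30611563e-02, -1.76494054e-04]), 'tool_pos': array([ 0.24580415, -0.49131438,  0.1657127 ]), 'ee_rot': array([-3.13939901e+00, -1.71776446e-04,  4.63813929e-01]), 'wrist_force': array([-0.4021855 ,  0.53214397, -0.23438783]), 'wrist_torque': array([-0.03953802,  0.0274902 ,  0.02454992]), 'finger_force': 0.0, 'width': 0.09367026152954641}
404.9673029791421 [[0.9018946408102594, -0.4318784706351649, -0.00818800827823265], [-0.30682597133669115, -0.6271739265294702, -0.7158985187824478], [0.3040458521194284, 0.6481773310471741, -0.6981563344448957]] [-0.5498276   0.24855355  1.05501803]
414.766273401149 [[0.8821907380252322, -0.47088947665893177, 0.0016132310353039795], [-0.29210653792714064, -0.5499294247452715, -0.7824649502051544], [0.36934167412128815, 0.6898120965677625, -0.622692539850986]] [-0.57722924  0.23081964  1.0512636 ]
```

View pics/a.png

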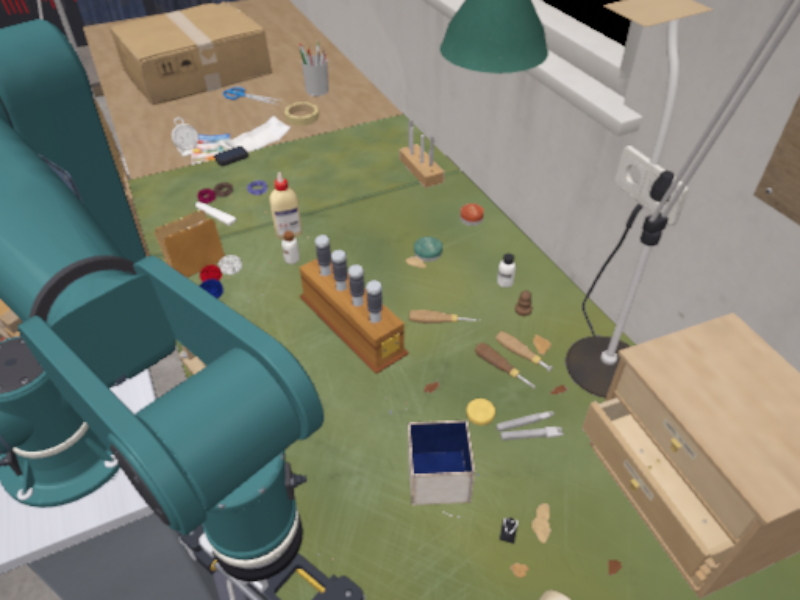

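View pics/b.png

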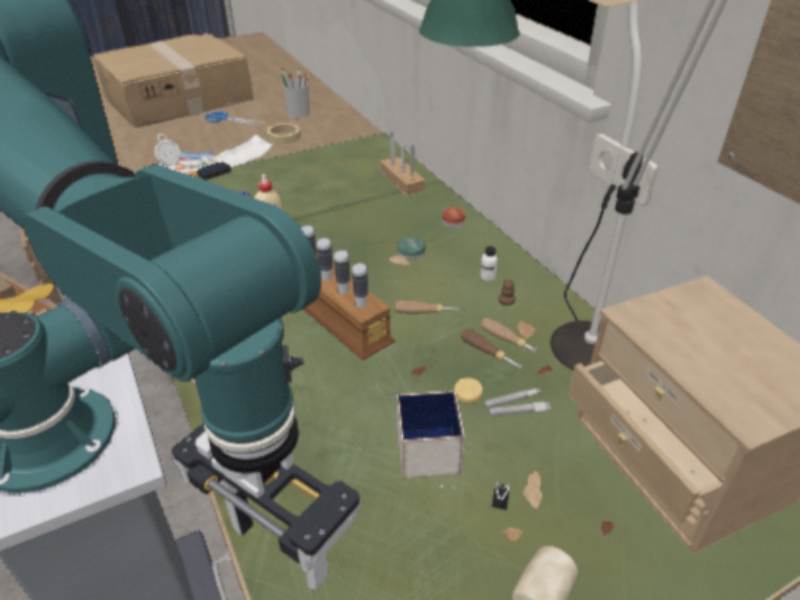

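Scene picture: four punch heads at about (322,242), (338,257), (356,272), (374,288), the rack running away from the camera, the box opening at (441,450), the wax at (480,411). Side view agrees.

```bash
cat > h.py <<'E'
import numpy as np
def cloud(s):
    v,u=np.mgrid[0:384,0:512];z=s["range_z"]
    P=np.stack([(u-s["cx"])/s["fx"]*z,(v-s["cy"])/s["fy"]*z,z],-1)
    W=(P-s["t"])@s["R"]; W[z==0]=np.nan
    return W
E
python3 - <<'E'
from h import *
from scipy import ndimage as nd
import cv2
for f in("s0","w0"):
    s=dict(np.load(f+".npz"));W=cloud(s);X,Y,Z=W[...,0],W[...,1],W[...,2]
    v,u=np.mgrid[0:384,0:512]
    print(f)
    k=0.64
    pts=[(322,242),(338,257),(356,272),(374,288)] if f=="s0" else [(308,233),(324,244),(342,257),(360,270)]
    for a,b in pts:
        a,b=int(a*k),int(b*k);p=W[b,a]
        m=(np.hypot(X-p[0],Y-p[1])<.02)&(Z>.1)
        zt=np.percentile(Z[m],95);h=m&(Z>zt-.006)
        print("head",p.round(3),"top",zt.round(4),"cen",((np.nanmin(X[h])+np.nanmax(X[h]))/2).round(4),((np.nanmin(Y[h])+np.nanmax(Y[h]))/2).round(4),np.median(W[h],0).round(4),h.sum())
    # rack top
    p=W[int((300 if f=="s0" else 290)*k),int((345 if f=="s0" else 335)*k)]
    m=(abs(Z-.085)<.006)&(np.hypot(X-p[0],Y-p[1])<.2)&(u<300)&(v>150)&(v<230)&(u>185)
    L,n=nd.label(m);i=np.argmax(nd.sum(m,L,range(1,n+1)))+1
    q=W[L==i][:,:2].astype(np.float32);r=cv2.minAreaRect(q);print("rack",r,np.median(Z[L==i]),p)
    # box rim
    c=W[int((450 if f=="s0" else 420)*k),int((441 if f=="s0" else 430)*k)]
    m=(abs(Z-.088)<.006)&(np.hypot(X-c[0],Y-c[1])<.11)
    q=W[m][:,:2].astype(np.float32);r=cv2.minAreaRect(q);print("box",r,m.sum(),cv2.boxPoints(r).tolist(),c)
    print("table",np.nanmedian(Z[270:300,205:235]))
E
```

```text
s0
head [0.518 0.128 0.167] top 0.1673 cen 0.5164 0.1354 [0.5171 0.1353 0.1654] 45
head [0.528 0.076 0.165] top 0.1659 cen 0.53 0.0832 [0.5295 0.0816 0.1645] 46
head [0.539 0.023 0.165] top 0.1654 cen 0.5431 0.0297 [0.5418 0.0289 0.1644] 52
head [ 0.553 -0.027  0.164] top 0.1659 cen 0.5539 -0.022 [ 0.5537 -0.0236  0.1646] 60
rack ((0.5349416136741638, 0.05751638859510422), (0.06822516024112701, 0.25313106179237366), 13.236929893493652) 0.08405160333129773 [0.52140676 0.04416655 0.08444972]
box ((0.5306722521781921, -0.3135395050048828), (0.095007985830307, 0.09271804243326187), 67.11199951171875) 253 [[0.4694874584674835, -0.3392728865146637], [0.5549055337905884, -0.3753338158130646], [0.5918570756912231, -0.28780612349510193], [0.5064389705657959, -0.25174519419670105]] [ 0.55655616 -0.27741044  0.0069409 ]
table -0.0006865299152372249
w0
head [0.516 0.125 0.166] top 0.1687 cen 0.5185 0.1329 [0.5188 0.1309 0.1675] 29
head [0.528 0.078 0.165] top 0.1665 cen 0.5287 0.0826 [0.5286 0.0799 0.1651] 46
head [0.54  0.026 0.165] top 0.1663 cen 0.5417 0.029 [0.541  0.0274 0.1653] 47
head [ 0.554 -0.023  0.164] top 0.1673 cen 0.5535 -0.022 [ 0.5523 -0.0237  0.166 ] 50
rack ((0.5443330407142639, 0.017364919185638428), (0.07010064274072647, 0.17188763618469238), 13.228939056396484) 0.08508536887444275 [0.52784128 0.0402698  0.08532456]
box ((0.5302563309669495, -0.31448620557785034), (0.09709827601909637, 0.0929483026266098), 67.10569763183594) 279 [[0.4685560166835785, -0.34113091230392456], [0.5541822910308838, -0.3772907853126526], [0.591956615447998, -0.2878414988517761], [0.5063303709030151, -0.2516816258430481]] [ 0.55528526 -0.27523995  0.02602656]
table 0.0003357825251489917
```

```bash
cat >> h.py <<'E'
from scipy.spatial.transform import Rotation as Ro
YAW=1.802
def P(s): return np.array([.535-.2285*s,.057+.9735*s])
def go(x,y,z,yaw=YAW):
    from bench import get_obs
    o=get_obs();R=Ro.from_euler('xyz',o["ee_rot"])
    T=Ro.from_euler('xyz',[np.pi,0,yaw])
    d=R.inv().apply(np.array([x,y,z])-o["tool_pos"])
    print(d.round(4),(R.inv()*T).as_rotvec().round(3),o["tool_pos"].round(4),o["wrist_force"].round(1))
E
python3 - <<'E'
from h import *
go(*P(-.08),.2)
W=cloud(dict(np.load("s0.npz")))
for a,b in((290,240),(281,190),(285,200)):print(W[int(b*.64),int(a*.64)])
E
```

```text
[ 0.4854 -0.2833 -0.0335] [-2.000e-03 -1.000e-03 -1.338e+00] [ 0.2458 -0.4914  0.1658] [ 0.5 -0.4 -1. ]
[0.49540537 0.29575484 0.05765914]
[0.51134786 0.37685181 0.13107623]
[0.51649703 0.37174177 0.10418165]
```

>>> carry_out([
  [0.035, -0.02, -0.008, 0, 0, -0.1],
  [0.07, -0.04, -0.016, 0, 0, -0.2],
  [0.105, -0.06, -0.024, 0, 0, -0.3],
  [0.14, -0.08, -0.034, 0, 0, -0.4],
  [0.175, -0.1, -0.034, 0, 0, -0.5],
], jaw=0.6)

```text
time: 0.6
tool_pos: [0.3588, -0.3232, 0.202]
ee_rot: [3.139, 0.0, 0.968]
wrist_force: [0.9, -0.4, -0.4]
width: 0.0583
finger_force: 0.0
```

```bash
python3 -c "
from h import *
go(*P(-.08),.2)"
```

```text
[ 0.3593 -0.0114  0.0018] [ 0.002  0.001 -0.834] [ 0.3588 -0.3232  0.202 ] [ 0.9 -0.4 -0.4]
```

>>> carry_out([
  [0.042, -0.001, 0, 0, 0, -0.1],
  [0.084, -0.002, 0, 0, 0, -0.2],
  [0.126, -0.004, 0, 0, 0, -0.3],
  [0.168, -0.005, 0, 0, 0, -0.4],
  [0.21, -0.006, 0, 0, 0, -0.5],
])

```text
time: 1.1
tool_pos: [0.4731, -0.1466, 0.2005]
ee_rot: [-3.141, -0.0, 1.468]
wrist_force: [-0.0, -1.0, -0.3]
width: 0.0563
finger_force: 0.0
```

```bash
python3 -c "
from h import *
go(*P(-.08),.2)"
```

```text
[0.1333 0.0669 0.0004] [-0.001 -0.    -0.334] [ 0.4731 -0.1466  0.2005] [-0.  -1.  -0.3]
```

>>> carry_out([
  [0.035, 0.017, 0, 0, 0, -0.09],
  [0.07, 0.034, 0, 0, 0, -0.18],
  [0.105, 0.052, 0, 0, 0, -0.26],
  [0.133, 0.067, 0, 0, 0, -0.334],
  [0.133, 0.067, 0, 0, 0, -0.334],
])

```text
time: 1.6
tool_pos: [0.5544, -0.0199, 0.1995]
ee_rot: [-3.14, -0.002, 1.803]
wrist_force: [-0.1, -0.9, -0.4]
width: 0.0564
finger_force: 0.0
```

Run:
```python
from h import *
from bench import *
import cv2
go(*P(-.08),.121)
s=snapshot("wrist");np.savez("wr.npz",**s)
cv2.imwrite("pics/c.png",s["img"][...,::-1])
W=cloud(s)
m=(W[...,2]>.155)&(W[...,2]<.175)
from scipy import ndimage as nd
L,n=nd.label(m)
for i in range(1,n+1):
    q=W[L==i]
    if len(q)>150: print(len(q),np.median(q,0).round(4),((q.min(0)+q.max(0))/2).round(4))
```

```text
[-0.0008 -0.0012  0.0785] [-0.001 -0.002  0.001] [ 0.5544 -0.0199  0.1995] [-0.1 -0.9 -0.4]
694 [0.52   0.1328 0.1671] [0.5185 0.1343 0.1626]
841 [0.5307 0.0859 0.1663] [0.5306 0.0863 0.1619]
706 [0.5425 0.0344 0.1664] [0.5426 0.034  0.1636]
288 [ 0.3246 -0.0747  0.1605] [ 0.3226 -0.075   0.1622]
650 [ 0.5542 -0.0165  0.1665] [ 0.5546 -0.018   0.162 ]
```

View pics/c.png

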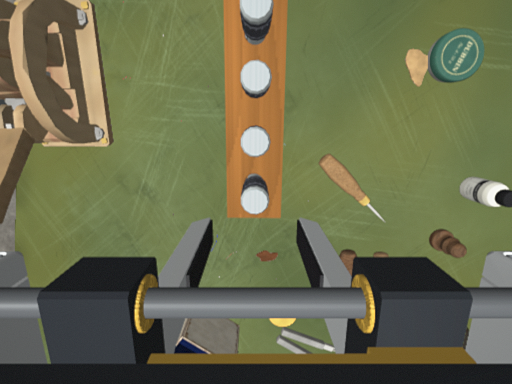

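Wrist picture: heads at (255,198), (255,141), (255,76), (256,10) on the rack's centreline, which runs midway between the fingers (about column 255); alignment is good.

>>> carry_out([
  [0, 0, 0.03, 0, 0, 0],
  [0, 0, 0.06, 0, 0, 0],
  [0, 0, 0.077, 0, 0, 0],
  [0, 0, 0.077, 0, 0, 0],
  [0, 0, 0.077, 0, 0, 0],
])

```text
time: 2.15
tool_pos: [0.5531, -0.0242, 0.1242]
ee_rot: [-3.141, 0.0, 1.796]
wrist_force: [0.7, 0.7, 1.1]
width: 0.0563
finger_force: 0.0
```

>>> carry_out([
  [0, 0, 0, 0, 0, 0],
  [0, 0, 0, 0, 0, 0],
  [0, 0, 0, 0, 0, 0],
  [0, 0, 0, 0, 0, 0],
  [0, 0, 0, 0, 0, 0],
], jaw=0)

```text
time: 2.65
tool_pos: [0.5542, -0.0231, 0.1244]
ee_rot: [3.14, 0.0, 1.798]
wrist_force: [0.5, -0.1, 0.5]
width: 0.023
finger_force: 27.0
```

>>> carry_out([
  [0, 0, 0.002, 0, 0, 0],
  [0, 0, 0.004, 0, 0, 0],
  [0, 0, 0.006, 0, 0, 0],
  [0, 0, 0.008, 0, 0, 0],
  [0, 0, 0.01, 0, 0, 0],
])

```text
time: 3.15
tool_pos: [0.5539, -0.0231, 0.1138]
ee_rot: [3.141, 0.0, 1.798]
wrist_force: [1.8, 0.3, 3.5]
width: 0.0232
finger_force: 27.4
```

>>> carry_out([
  [0, 0, 0.003, 0, 0, 0],
  [0, 0, 0.006, 0, 0, 0],
  [0, 0, 0.008, 0, 0, 0],
  [0, 0, 0.009, 0, 0, 0],
  [0, 0, 0.01, 0, 0, 0],
])

```text
time: 3.65
tool_pos: [0.5537, -0.0232, 0.1038]
ee_rot: [3.141, 0.0, 1.798]
wrist_force: [2.1, 0.3, 2.3]
width: 0.0232
finger_force: 27.4
```

>>> carry_out([
  [0, 0, 0.001, 0, 0, 0],
  [0, 0, 0.002, 0, 0, 0],
  [0, 0, 0.003, 0, 0, 0],
  [0, 0, 0.003, 0, 0, 0],
  [0, 0, 0.003, 0, 0, 0],
])

```text
time: 4.15
tool_pos: [0.5542, -0.0234, 0.1024]
ee_rot: [3.139, 0.001, 1.798]
wrist_force: [1.5, 0.5, 7.1]
width: 0.0227
finger_force: 28.3
```

>>> carry_out([
  [0, 0, 0.001, 0, 0, 0],
  [0, 0, 0.002, 0, 0, 0],
  [0, 0, 0.003, 0, 0, 0],
  [0, 0, 0.003, 0, 0, 0],
  [0, 0, 0.003, 0, 0, 0],
])

```text
time: 4.65
tool_pos: [0.5551, -0.0237, 0.1019]
ee_rot: [3.136, 0.003, 1.798]
wrist_force: [0.5, -0.1, 13.5]
width: 0.0228
finger_force: 29.9
```

```bash
cat >> h.py <<'E'
def heads():
    from bench import snapshot
    for n in("scene","side"):
        W=cloud(snapshot(n))
        for s in (.08,.0267,-.0267,-.08):
            p=P(s)
            m=(np.hypot(W[...,0]-p[0],W[...,1]-p[1]-.001)<.014)&(W[...,2]>.1)&(W[...,2]<.18)
            z=W[...,2][m];print(n,s,m.sum(),np.percentile(z,[80,90,95]).round(4) if len(z) else '')
E
python3 -c "
from h import *
heads()"
```

```text
scene 0.08 48 [0.167  0.1679 0.1688]
scene 0.0267 10 [0.1143 0.1149 0.115 ]
scene -0.0267 117 [0.1572 0.1633 0.1649]
scene -0.08 118 [0.1448 0.1569 0.1692]
side 0.08 108 [0.1492 0.1584 0.1641]
side 0.0267 81 [0.1345 0.1425 0.1442]
side -0.0267 135 [0.1643 0.1663 0.1672]
side -0.08 108 [0.1512 0.1671 0.1732]
```

The first punch stopped firmly at about 22 mm travel, so it is sound and home. I'll open the jaw and slide along the row with the fingers astride.

>>> carry_out([
  [0, 0, 0, 0, 0, 0],
  [0, 0, 0, 0, 0, 0],
  [0, 0, -0.005, 0, 0, 0],
  [0, 0, -0.015, 0, 0, 0],
  [0, 0, -0.026, 0, 0, 0],
], jaw=0.6)

```text
time: 5.25
tool_pos: [0.5527, -0.0232, 0.1237]
ee_rot: [-3.139, -0.001, 1.798]
wrist_force: [0.4, -0.0, -0.2]
width: 0.0558
finger_force: 0.0
```

```bash
python3 -c "
from h import *
go(*(P(-.0267)+[.0005,0]),.122)"
```

```text
[0.0553 0.0014 0.0017] [-0.002 -0.001 -0.004] [ 0.5527 -0.0232  0.1237] [ 0.4 -0.  -0.2]
```

>>> carry_out([
  [0.018, 0.001, 0, 0, 0, 0],
  [0.036, 0.001, 0, 0, 0, -0.004],
  [0.0553, 0.0014, 0, 0, 0, -0.004],
  [0.0553, 0.0014, 0, 0, 0, -0.004],
  [0.0553, 0.0014, 0, 0, 0, -0.004],
])

```text
time: 5.75
tool_pos: [0.5427, 0.0307, 0.1245]
ee_rot: [3.141, 0.001, 1.803]
wrist_force: [-0.8, -0.1, 0.6]
width: 0.0565
finger_force: 0.0
```

>>> carry_out([
  [0, 0, 0, 0, 0, 0],
  [0, 0, 0, 0, 0, 0],
  [0, 0, 0, 0, 0, 0],
  [0, 0, 0, 0, 0, 0],
  [0, 0, 0, 0, 0, 0],
], jaw=0)

```text
time: 6.25
tool_pos: [0.5426, 0.0308, 0.1236]
ee_rot: [3.142, 0.0, 1.801]
wrist_force: [0.5, -0.1, -0.8]
width: 0.0236
finger_force: 26.6
```

>>> carry_out([
  [0, 0, 0.002, 0, 0, 0],
  [0, 0, 0.004, 0, 0, 0],
  [0, 0, 0.006, 0, 0, 0],
  [0, 0, 0.008, 0, 0, 0],
  [0, 0, 0.01, 0, 0, 0],
])

```text
time: 6.75
tool_pos: [0.5427, 0.031, 0.1139]
ee_rot: [3.141, 0.0, 1.802]
wrist_force: [0.6, -0.2, 3.0]
width: 0.0237
finger_force: 27.5
```

Sound as well so far (3 N); continue to home.

>>> carry_out([
  [0, 0, 0.003, 0, 0, 0],
  [0, 0, 0.005, 0, 0, 0],
  [0, 0, 0.007, 0, 0, 0],
  [0, 0, 0.009, 0, 0, 0],
  [0, 0, 0.011, 0, 0, 0],
])

```text
time: 7.25
tool_pos: [0.5426, 0.031, 0.1027]
ee_rot: [3.141, 0.0, 1.802]
wrist_force: [0.0, 1.1, 4.2]
width: 0.0234
finger_force: 27.7
```

>>> carry_out([
  [0, 0, 0.002, 0, 0, 0],
  [0, 0, 0.004, 0, 0, 0],
  [0, 0, 0.005, 0, 0, 0],
  [0, 0, 0.005, 0, 0, 0],
  [0, 0, 0.005, 0, 0, 0],
])

```text
time: 7.75
tool_pos: [0.5436, 0.0308, 0.1013]
ee_rot: [3.138, 0.002, 1.802]
wrist_force: [-0.6, 0.4, 13.4]
width: 0.0238
finger_force: 29.8
```

>>> carry_out([
  [0, 0, 0, 0, 0, 0],
  [0, 0, 0, 0, 0, 0],
  [0, 0, -0.005, 0, 0, 0],
  [0, 0, -0.015, 0, 0, 0],
  [0, 0, -0.026, 0, 0, 0],
], jaw=0.6)

```text
time: 8.25
tool_pos: [0.542, 0.031, 0.1239]
ee_rot: [-3.14, -0.0, 1.802]
wrist_force: [-0.1, -0.3, -0.1]
width: 0.056
finger_force: 0.0
```

```bash
python3 -c "
from h import *
go(*(P(.0267)+[.0005,0]),.122)"
```

```text
[ 0.0535 -0.0003  0.002 ] [-0.002 -0.    -0.   ] [0.542  0.031  0.1239] [-0.1 -0.3 -0.1]
```

>>> carry_out([
  [0.018, 0, 0, 0, 0, 0],
  [0.036, 0, 0, 0, 0, 0],
  [0.0535, 0, 0, 0, 0, 0],
  [0.0535, 0, 0, 0, 0, 0],
  [0.0535, 0, 0, 0, 0, 0],
])

```text
time: 8.75
tool_pos: [0.5305, 0.0829, 0.1245]
ee_rot: [3.141, 0.001, 1.802]
wrist_force: [0.5, -0.3, 0.3]
width: 0.0566
finger_force: 0.0
```

>>> carry_out([
  [0, 0, 0, 0, 0, 0],
  [0, 0, 0, 0, 0, 0],
  [0, 0, 0, 0, 0, 0],
  [0, 0, 0, 0, 0, 0],
  [0, 0, 0, 0, 0, 0],
], jaw=0)

```text
time: 9.25
tool_pos: [0.5304, 0.0829, 0.1237]
ee_rot: [3.141, 0.0, 1.801]
wrist_force: [1.9, 1.1, -1.9]
width: 0.0237
finger_force: 26.6
```

>>> carry_out([
  [0, 0, 0.002, 0, 0, 0],
  [0, 0, 0.004, 0, 0, 0],
  [0, 0, 0.006, 0, 0, 0],
  [0, 0, 0.008, 0, 0, 0],
  [0, 0, 0.01, 0, 0, 0],
])

```text
time: 9.75
tool_pos: [0.5317, 0.0831, 0.1204]
ee_rot: [3.135, 0.002, 1.802]
wrist_force: [-7.4, -0.9, 27.4]
width: 0.0235
finger_force: 32.9
```

This one stops short at 27 N: the splayed one. Leave it for now and do the fourth first.

>>> carry_out([
  [0, 0, -0.006, 0, 0, 0],
  [0, 0, -0.008, 0, 0, 0],
  [0, 0, -0.008, 0, 0, 0],
  [0, 0, -0.008, 0, 0, 0],
  [0, 0, -0.008, 0, 0, 0],
], jaw=0.6)

```text
time: 10.25
tool_pos: [0.5296, 0.083, 0.1207]
ee_rot: [-3.14, -0.0, 1.802]
wrist_force: [-0.2, -0.1, 0.7]
width: 0.0559
finger_force: 0.0
```

```bash
python3 -c "
from h import *
go(*(P(.08)+[.0005,0]),.124)"
```

```text
[ 0.0533 -0.0002 -0.0032] [-0.002 -0.    -0.   ] [0.5296 0.083  0.1207] [-0.2 -0.1  0.7]
```

>>> carry_out([
  [0.018, 0, -0.003, 0, 0, 0],
  [0.036, 0, -0.003, 0, 0, 0],
  [0.0535, 0, -0.003, 0, 0, 0],
  [0.0535, 0, -0.003, 0, 0, 0],
  [0.0535, 0, -0.003, 0, 0, 0],
])

```text
time: 10.75
tool_pos: [0.5178, 0.1349, 0.1244]
ee_rot: [-3.141, 0.001, 1.803]
wrist_force: [0.2, -0.4, -0.2]
width: 0.056
finger_force: 0.0
```

>>> carry_out([
  [0, 0, 0, 0, 0, 0],
  [0, 0, 0, 0, 0, 0],
  [0, 0, 0, 0, 0, 0],
  [0, 0, 0, 0, 0, 0],
  [0, 0, 0, 0, 0, 0],
], jaw=0)

```text
time: 11.25
tool_pos: [0.5182, 0.1349, 0.1247]
ee_rot: [3.141, 0.0, 1.801]
wrist_force: [0.6, 0.3, -1.8]
width: 0.0237
finger_force: 26.6
```

>>> carry_out([
  [0, 0, 0.002, 0, 0, 0],
  [0, 0, 0.004, 0, 0, 0],
  [0, 0, 0.006, 0, 0, 0],
  [0, 0, 0.008, 0, 0, 0],
  [0, 0, 0.01, 0, 0, 0],
])

```text
time: 11.75
tool_pos: [0.5183, 0.1353, 0.115]
ee_rot: [3.141, 0.0, 1.802]
wrist_force: [1.2, -0.2, 3.1]
width: 0.0234
finger_force: 27.5
```

>>> carry_out([
  [0, 0, 0.003, 0, 0, 0],
  [0, 0, 0.005, 0, 0, 0],
  [0, 0, 0.007, 0, 0, 0],
  [0, 0, 0.009, 0, 0, 0],
  [0, 0, 0.011, 0, 0, 0],
])

```text
time: 12.25
tool_pos: [0.5181, 0.1352, 0.1037]
ee_rot: [3.141, 0.0, 1.802]
wrist_force: [1.8, 1.3, 3.2]
width: 0.0233
finger_force: 27.4
```

>>> carry_out([
  [0, 0, 0.002, 0, 0, 0],
  [0, 0, 0.004, 0, 0, 0],
  [0, 0, 0.006, 0, 0, 0],
  [0, 0, 0.006, 0, 0, 0],
  [0, 0, 0.006, 0, 0, 0],
])

```text
time: 12.75
tool_pos: [0.5192, 0.1353, 0.1013]
ee_rot: [3.137, 0.001, 1.802]
wrist_force: [-0.9, -0.2, 13.2]
width: 0.0235
finger_force: 29.7
```

>>> carry_out([
  [0, 0, 0, 0, 0, 0],
  [0, 0, 0, 0, 0, 0],
  [0, 0, -0.005, 0, 0, 0],
  [0, 0, -0.015, 0, 0, 0],
  [0, 0, -0.026, 0, 0, 0],
], jaw=0.6)

```text
time: 13.25
tool_pos: [0.5173, 0.1351, 0.1239]
ee_rot: [-3.14, -0.0, 1.802]
wrist_force: [1.3, -0.4, 1.1]
width: 0.0558
finger_force: 0.0
```

```bash
python3 -c "
from h import *
go(*(P(.0267)+[.001,0]),.124)
import numpy as np,cv2
from bench import snapshot
W=cloud(dict(np.load('s0.npz')))
"
```

```text
[-0.0536  0.0003 -0.0001] [-0.002 -0.    -0.   ] [0.5173 0.1351 0.1239] [ 1.3 -0.4  1.1]
```

>>> carry_out([
  [-0.018, 0, 0, 0, 0, 0],
  [-0.036, 0, 0, 0, 0, 0],
  [-0.0535, 0, 0, 0, 0, 0],
  [-0.0535, 0, 0, 0, 0, 0],
  [-0.0535, 0, 0, 0, 0, 0],
])

```text
time: 13.75
tool_pos: [0.5303, 0.0833, 0.1245]
ee_rot: [3.141, -0.0, 1.801]
wrist_force: [-0.6, -0.3, -0.3]
width: 0.0562
finger_force: 0.0
```

>>> carry_out([
  [0, 0, 0, 0, 0, 0],
  [0, 0, 0, 0, 0, 0],
  [0, 0, 0, 0, 0, 0],
  [0, 0, 0, 0, 0, 0],
  [0, 0, 0, 0, 0, 0],
], jaw=0)

```text
time: 14.25
tool_pos: [0.5305, 0.0834, 0.1241]
ee_rot: [3.141, 0.0, 1.802]
wrist_force: [-0.2, 0.2, 5.8]
width: 0.0196
finger_force: 3.1
```

>>> carry_out([
  [0, 0, -0.015, 0, 0, 0],
  [0, 0, -0.035, 0, 0, 0],
  [0, 0, -0.065, 0, 0, 0],
  [0, 0, -0.1, 0, 0, 0],
  [0, 0, -0.135, 0, 0, 0],
])

```text
time: 14.75
tool_pos: [0.5298, 0.083, 0.2611]
ee_rot: [3.141, 0.0, 1.802]
wrist_force: [0.4, 0.5, 0.2]
width: 0.0004
finger_force: 0.0
```

Run:
```python
from h import *
from bench import *
import cv2
go(.5305,-.314,.259,1.17)
s=snapshot("scene");cv2.imwrite("pics/d.png",cv2.resize(s["img"][120:300,150:350,::-1],(800,720))[:600])
heads()
```

```text
[-0.3866 -0.0902  0.0022] [0.    0.    0.632] [0.5298 0.083  0.2611] [0.4 0.5 0.2]
scene 0.08 130 [0.1424 0.1435 0.1443]
scene 0.0267 164 [0.1599 0.1621 0.1632]
scene -0.0267 134 [0.142  0.1436 0.1443]
scene -0.08 130 [0.1429 0.1441 0.1448]
side 0.08 128 [0.1426 0.1442 0.1451]
side 0.0267 166 [0.1597 0.1624 0.164 ]
side -0.0267 119 [0.1433 0.1446 0.1458]
side -0.08 105 [0.1434 0.1448 0.1457]
```

View pics/d.png

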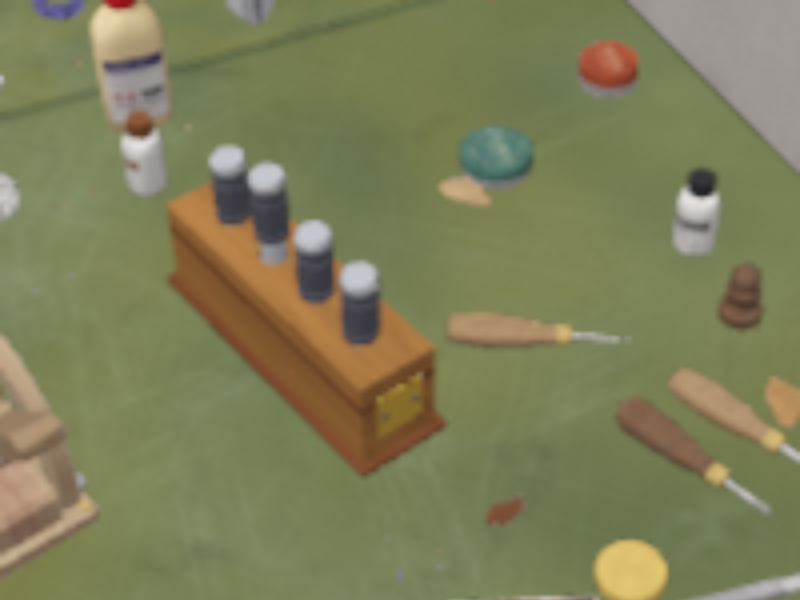

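Picture: three punches (heads at (228,160), (313,235), (360,277)) have shoulders on the wood; the splayed one at (267,178) stands about 20 mm proud with its shank showing, so my grasp slid off. Measured head heights agree (0.143–0.144 vs 0.163). I'll regrasp lower after checking its position.

Run:
```python
from h import *
from bench import *
import cv2
for n in("scene","side"):
    s=snapshot(n);W=cloud(s);Z=W[...,2]
    for q in(.08,.0267,-.0267,-.08):
        p=P(q);m=(np.hypot(W[...,0]-p[0],W[...,1]-p[1])<.03)
        z0=np.percentile(Z[m&(Z<.18)&(np.hypot(W[...,0]-p[0],W[...,1]-p[1])<.013)],95)
        h=W[m&(abs(Z-z0)<.005)];g=W[m&(Z<z0-.02)&(Z>z0-.045)]
        print(n,q,((h.min(0)+h.max(0))/2).round(4),np.ptp(h,0).round(3),p.round(4),"grip",g.mean(0).round(4))
go(.5305,.083,.105)
```

```text
scene 0.08 [0.5178 0.1358 0.1432] [0.025 0.023 0.006] [0.5167 0.1349] grip [0.5159 0.1293 0.1118]
scene 0.0267 [0.5298 0.0848 0.1617] [0.023 0.025 0.006] [0.5289 0.083 ] grip [0.5276 0.0764 0.131 ]
scene -0.0267 [0.5434 0.0313 0.1436] [0.025 0.026 0.009] [0.5411 0.031 ] grip [0.5391 0.0241 0.1119]
scene -0.08 [ 0.5548 -0.0235  0.1427] [0.023 0.026 0.007] [ 0.5533 -0.0209] grip [ 0.5521 -0.0292  0.1115]
side 0.08 [0.5172 0.1353 0.1442] [0.025 0.024 0.007] [0.5167 0.1349] grip [0.5154 0.1279 0.1133]
side 0.0267 [0.529  0.0837 0.1617] [0.025 0.025 0.006] [0.5289 0.083 ] grip [0.5265 0.0753 0.1315]
side -0.0267 [0.5419 0.029  0.1432] [0.025 0.029 0.006] [0.5411 0.031 ] grip [0.5389 0.0228 0.1126]
side -0.08 [ 0.555  -0.0239  0.1449] [0.024 0.023 0.009] [ 0.5533 -0.0209] grip [ 0.5502 -0.0303  0.1136]
[-0.0002  0.0005  0.1539] [-0.  0. -0.] [0.53   0.0831 0.2589] [-0.7  0.4 -0.4]
```

>>> carry_out([
  [0, 0, 0.01, 0, 0, 0],
  [0, 0, 0.03, 0, 0, 0],
  [0, 0, 0.06, 0, 0, 0],
  [0, 0, 0.075, 0, 0, 0],
  [0, 0, 0.085, 0, 0, 0],
], jaw=0.6)

```text
time: 15.5
tool_pos: [0.5284, 0.0829, 0.1704]
ee_rot: [-3.136, -0.001, 1.802]
wrist_force: [0.5, -0.5, 0.1]
width: 0.037
finger_force: 0.0
```

>>> carry_out([
  [0, 0, 0.025, 0, 0, 0],
  [0, 0, 0.05, 0, 0, 0],
  [0, 0, 0.07, 0, 0, 0],
  [0, 0, 0.07, 0, 0, 0],
  [0, 0, 0.07, 0, 0, 0],
])

```text
time: 16.0
tool_pos: [0.5303, 0.0831, 0.1042]
ee_rot: [-3.142, 0.0, 1.802]
wrist_force: [-0.4, -0.2, -0.4]
width: 0.0564
finger_force: 0.0
```

>>> carry_out([
  [0, 0, 0, 0, 0, 0],
  [0, 0, 0, 0, 0, 0],
  [0, 0, 0, 0, 0, 0],
  [0, 0, 0, 0, 0, 0],
  [0, 0, 0, 0, 0, 0],
], jaw=0)

```text
time: 16.5
tool_pos: [0.5306, 0.0831, 0.1046]
ee_rot: [3.14, 0.0, 1.802]
wrist_force: [-0.8, -0.6, 2.6]
width: 0.0261
finger_force: 30.0
```

Width 26 mm at 30 N now, which matches the 27 mm grip. Lift.

>>> carry_out([
  [0, 0, -0.01, 0, 0, 0],
  [0, 0, -0.02, 0, 0, 0],
  [0, 0, -0.03, 0, 0, 0],
  [0, 0, -0.04, 0, 0, 0],
  [0, 0, -0.05, 0, 0, 0],
])

```text
time: 17.0
tool_pos: [0.5301, 0.083, 0.1553]
ee_rot: [3.141, 0.0, 1.802]
wrist_force: [0.7, 1.5, -1.2]
width: 0.0258
finger_force: 30.0
```

>>> carry_out([
  [0, 0, -0.02, 0, 0, 0],
  [0, 0, -0.04, 0, 0, 0],
  [0, 0, -0.06, 0, 0, 0],
  [0, 0, -0.075, 0, 0, 0],
  [0, 0, -0.085, 0, 0, 0],
])

```text
time: 17.5
tool_pos: [0.5303, 0.083, 0.2414]
ee_rot: [3.14, 0.001, 1.802]
wrist_force: [0.2, 0.1, -1.9]
width: 0.0261
finger_force: 30.0
```

Run:
```python
from h import *
from bench import *
import cv2
go(.5305,-.314,.24,1.17)
s=snapshot("scene");cv2.imwrite("pics/e.png",cv2.resize(s["img"][60:260,130:350,::-1],(660,600)))
```

```text
[-0.3865 -0.0907  0.0014] [ 0.002 -0.     0.632] [0.5303 0.083  0.2414] [ 0.2  0.1 -1.9]
```

View pics/e.png

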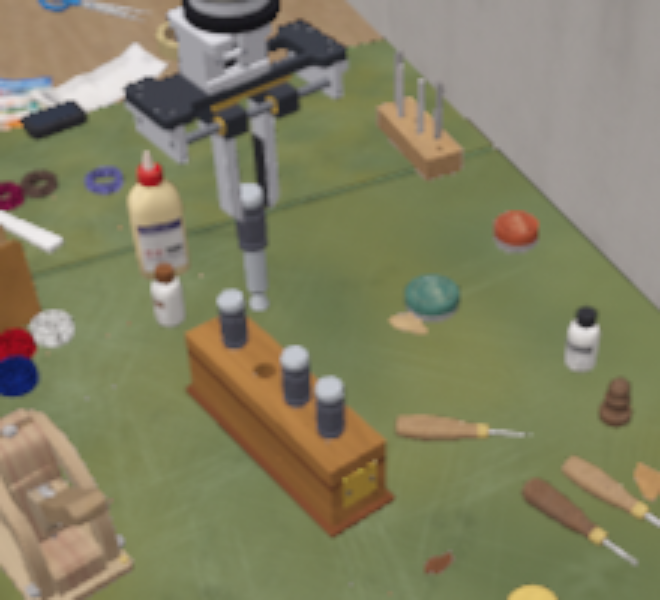

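The splayed punch (mouth at (258,300)) hangs upright and clear of its bore at (263,370), and the other three are home. Carry it to the box.

>>> carry_out([
  [-0.02, -0.005, 0, 0, 0, 0.03],
  [-0.06, -0.014, 0, 0, 0, 0.1],
  [-0.1, -0.023, 0, 0, 0, 0.17],
  [-0.14, -0.033, 0, 0, 0, 0.24],
  [-0.18, -0.042, 0, 0, 0, 0.3],
])

```text
time: 18.05
tool_pos: [0.5297, -0.1031, 0.2385]
ee_rot: [-3.14, -0.0, 1.499]
wrist_force: [0.6, -0.4, -1.7]
width: 0.0262
finger_force: 30.0
```

```bash
python3 -c "
from h import *
go(.5305,-.314,.24,1.17)"
```

```text
[-0.2103  0.0158 -0.0016] [-0.001  0.     0.329] [ 0.5297 -0.1031  0.2385] [ 0.6 -0.4 -1.7]
```

>>> carry_out([
  [-0.045, 0.003, 0, 0, 0, 0.07],
  [-0.09, 0.007, 0, 0, 0, 0.14],
  [-0.13, 0.01, 0, 0, 0, 0.21],
  [-0.17, 0.013, 0, 0, 0, 0.28],
  [-0.195, 0.015, 0, 0, 0, 0.31],
])

```text
time: 18.55
tool_pos: [0.5309, -0.3001, 0.2377]
ee_rot: [-3.139, 0.0, 1.187]
wrist_force: [-0.5, -0.5, -1.8]
width: 0.026
finger_force: 30.0
```

```bash
python3 -c "
from h import *
go(.5305,-.314,.076,1.17)"
```

```text
[-0.013   0.0052  0.1617] [-0.002  0.     0.017] [ 0.5309 -0.3001  0.2377] [-0.5 -0.5 -1.8]
```

>>> carry_out([
  [-0.013, 0.005, 0.01, 0, 0, 0.017],
  [-0.013, 0.005, 0.03, 0, 0, 0.017],
  [-0.013, 0.005, 0.05, 0, 0, 0.017],
  [-0.013, 0.005, 0.06, 0, 0, 0.017],
  [-0.013, 0.005, 0.07, 0, 0, 0.017],
])

```text
time: 19.05
tool_pos: [0.5316, -0.3103, 0.1676]
ee_rot: [-3.14, -0.001, 1.176]
wrist_force: [0.1, 0.0, -1.5]
width: 0.0261
finger_force: 30.0
```

Run:
```python
from h import *
from bench import *
import cv2
go(.5305,-.314,.078,1.17)
s=snapshot("scene");cv2.imwrite("pics/f.png",cv2.resize(s["img"][200:360,190:390,::-1],(750,600)))
W=cloud(s);m=(abs(W[...,2]-.088)<.006)&(np.hypot(W[...,0]-.53,W[...,1]+.314)<.075)&(np.hypot(W[...,0]-.53,W[...,1]+.314)>.04)
print(cv2.minAreaRect(W[m][:,:2].astype(np.float32)))
```

```text
[-0.0039  0.0006  0.0896] [-0.002 -0.001  0.006] [ 0.5316 -0.3103  0.1676] [ 0.1  0.  -1.5]
((0.530600905418396, -0.31388238072395325), (0.09421064704656601, 0.09258204698562622), 67.00040435791016)
```

View pics/f.png

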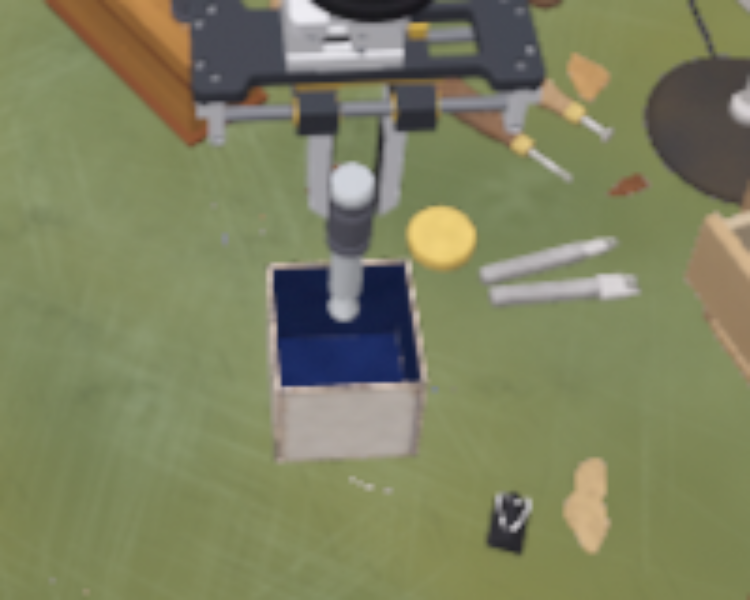

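The punch hangs above the box, its mouth at (344,308) over the middle of the opening, which spans (268–425, 262–390). Lower it in.

>>> carry_out([
  [-0.003, 0.001, 0.02, 0, 0, 0],
  [-0.003, 0.001, 0.045, 0, 0, 0],
  [-0.003, 0.001, 0.065, 0, 0, 0],
  [-0.003, 0.001, 0.08, 0, 0, 0],
  [-0.003, 0.001, 0.088, 0, 0, 0],
])

```text
time: 19.6
tool_pos: [0.5313, -0.3138, 0.0797]
ee_rot: [-3.14, -0.0, 1.175]
wrist_force: [-0.2, -0.7, -2.0]
width: 0.0262
finger_force: 30.0
```

>>> carry_out([
  [0, 0, 0.001, 0, 0, 0],
  [0, 0, 0.002, 0, 0, 0],
  [0, 0, 0.003, 0, 0, 0],
  [0, 0, 0.004, 0, 0, 0],
  [0, 0, 0.005, 0, 0, 0],
])

```text
time: 20.1
tool_pos: [0.532, -0.3147, 0.0766]
ee_rot: [3.14, 0.0, 1.175]
wrist_force: [-0.6, 0.1, -2.0]
width: 0.026
finger_force: 30.0
```

>>> carry_out([
  [0, 0, 0.002, 0, 0, 0],
  [0, 0, 0.002, 0, 0, 0],
  [0, 0, 0.002, 0, 0, 0],
  [0, 0, 0.002, 0, 0, 0],
  [0, 0, 0.002, 0, 0, 0],
], jaw=0.52)

```text
time: 20.6
tool_pos: [0.5317, -0.3145, 0.0741]
ee_rot: [3.141, 0.0, 1.175]
wrist_force: [-0.4, -0.2, 0.3]
width: 0.0492
finger_force: 0.0
```

>>> carry_out([
  [0, 0, -0.01, 0, 0, 0],
  [0, 0, -0.03, 0, 0, 0],
  [0, 0, -0.06, 0, 0, 0],
  [0, 0, -0.1, 0, 0, 0],
  [0, 0, -0.14, 0, 0, 0],
])

```text
time: 21.1
tool_pos: [0.5313, -0.3142, 0.2158]
ee_rot: [-3.141, 0.0, 1.175]
wrist_force: [0.6, -0.4, -0.3]
width: 0.0491
finger_force: 0.0
```

>>> carry_out([
  [0, 0, -0.02, 0, 0, 0],
  [0, 0, -0.03, 0, 0, 0],
  [0, 0, -0.03, 0, 0, 0],
  [0, 0, -0.03, 0, 0, 0],
  [0, 0, -0.03, 0, 0, 0],
])

```text
time: 21.6
tool_pos: [0.5309, -0.3139, 0.2415]
ee_rot: [-3.138, -0.001, 1.175]
wrist_force: [-0.3, 0.6, -0.0]
width: 0.049
finger_force: 0.0
```

Run:
```python
from h import *
from bench import *
import cv2
s=snapshot("scene");cv2.imwrite("pics/g.png",cv2.resize(s["img"][140:360,150:443,::-1],(800,600)))
heads()
```

```text
scene 0.08 128 [0.1418 0.1434 0.1446]
scene 0.0267 0 
scene -0.0267 139 [0.142  0.1441 0.1447]
scene -0.08 77 [0.1432 0.1441 0.1451]
side 0.08 125 [0.142  0.144  0.1448]
side 0.0267 0 
side -0.0267 122 [0.1434 0.1447 0.1457]
side -0.08 108 [0.1437 0.1446 0.1454]
```

View pics/g.png

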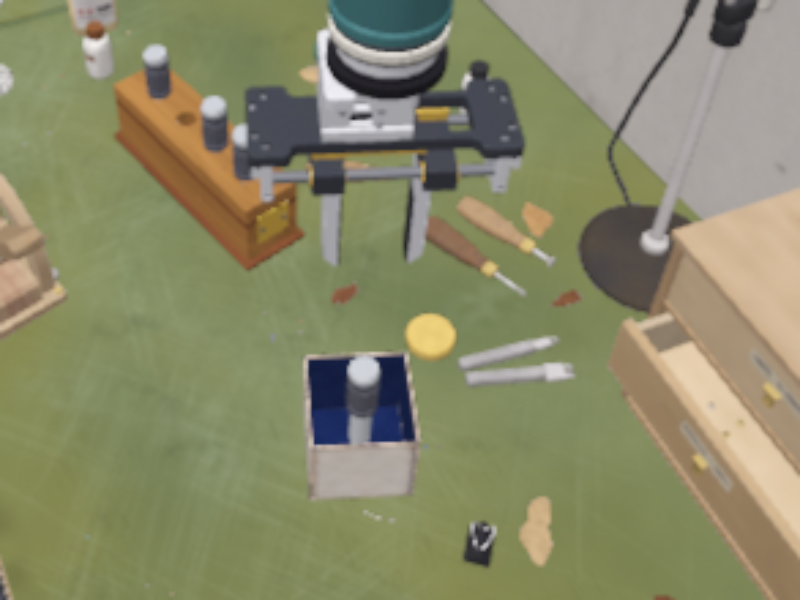

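The punch stands in the box (head at (363,372)), the box is upright, the three sound punches are home and the robot is clear of everything.

```bash
python3 -c "
from bench import *
print(close_job())"
```

```text
the job is handed in; nothing more can be done
None
```

I handed the job in at about 22 s: the three sound punches are fully home, the splayed one stands in the upright card box, and the bystanders I could see were where they started; no verdict was returned.

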